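# Scoop bead blanks into the bowl

## Robot

A 6-joint arm with a two-finger parallel gripper is mounted at the origin on the work surface. World frame = base frame: x ahead of the robot, y to its left, z up, the work surface at z = 0. Lengths are in m, angles in rad, forces in N, time in s.
With the tool pointing down it reaches from about 0.25 to 0.775 m from the base axis. Payload 4 kg.
Tool frame: the origin (TCP) lies on the centre line of the jaws, within the pads' length; the fingertips stand 17 mm ahead of it and the grasp point (between the pads) lies 2 mm behind it; z points along the fingers, y is the line along which they close (so a half turn about z gives the same grasp; the last joint's range is limited). The gripper opens to 94 mm and grips with 3 to 60 N. Pads are 16 mm wide; open, the fingers measure 119 mm over their backs; the gripper's body (75 mm by 177 mm) begins 78 mm behind the grasp point.
Start: joints at [1.125, 0.087, 1.371, -0, 1.684, -0.103], TCP at [0.185, 0.518, 0.184] pointing down, gripper open.
Joint ranges: [-3.1, 3.1], [-0.76, 2.03], [0.27, 2.55], [-1.08, 4.22], [0.17, 2.65], [-2.57, 2.57]. Speed limits (rad/s): [2.79, 2.79, 3.14, 3.14, 3.14, 3.14].

## Interface

Orientations are given as [roll, pitch, yaw] about the fixed x, y, z axes, in that order (R = Rz(yaw) Ry(pitch) Rx(roll)).
In Python, from bench import robot gives the robot as it stands.
- The arm moves only by the tool servo_tool, never from a script. Its argument "plan" is a list of rows, each a list of 7 numbers: the shift along the tool's x, y, z normalised to -1 to 1, where 1 is 0.1 m, then the turn, a rotation vector about the tool's x, y, z normalised to -1 to 1, where 1 is pi/2 rad, then the finger opening in mm, from 0 to 94. In form: [[x, y, z, ax, ay, az, gripper], ...]. A call has 1 to 12 rows; each row is the pose to reach, as a shift and turn from the pose commanded when the call began, along the tool's axes at that moment; what a row does not reach only later rows make up. A row lasts 1/12 s, in which the tool goes at most 41.7 mm and 7.16 degrees, less where a joint would pass 70% of its speed; a pose out of reach is approached as far as the arm can. A call with a number of a shift or a turn outside -1 to 1 is refused whole. A call with a gripper value outside its range is refused whole. The fingers move at their own pace and stop on an object; the grip force is fixed at half the most. Time passes only in rows, so rows that repeat a pose let the fingers close. It gives the time, the measured TCP pose, the force, the opening and the grip force at its end, in the units of the state.
- robot.get_obs(): the state, without advancing time (a new reading comes with each control period).
- robot.snapshot(name): name is "scene" or "top" or "wrist"; returns the picture (384x512x3 uint8, red, green, blue); there is no depth.
- robot.camera_params(name): a dict with "camera_matrix" (3x3 intrinsics, pixels), "rvec" (rotation vector, rad) and "tvec" (3), from world to camera coordinates, as OpenCV has them; the wrist camera has in their place "tool_from_camera" (4x4, takes a point from camera to tool coordinates, whose origin is the TCP and whose axes are the flange's). Camera axes: x right, y down, z forward; pixel columns grow to the right and rows downward; lengths in m; the calibration is good to about 2 mm. The wrist camera is an equidistant fisheye: a pixel r from the principal point sees the ray r / f radians off the axis. A picture is of the moment at which its call begins: read the wrist's pose just before it. camera_params takes no time and is no camera call.
- robot.close_job(): hands the job in; it is judged then, once.
Trained networks look in the newest picture that a camera, given by its name, has taken for a name from the list of things; names that differ only in an ending like _2 or _b are one class to them, and where a whole thing is asked for, a point or a joint stands for the part that bears it (a point fixed in the world has none). Each returns a list of dicts, best first, with "conf" (0 to 1); they miss things now and then, are a little off and sometimes report something else, mostly with a low value. They report only what shows in the picture. A call takes as long as a camera call. They do not tell look-alikes from the thing itself.
- robot.find_in(thing, camera): "extent" ([centre column, centre row, width, height] in pixels, round what is visible of it).
The state is a dict: "time": time; "joint_positions": joint angles; "qvel": joint speeds; "joint_torque": joint torques, N m; "tool_pos": TCP position; "ee_rot": TCP orientation; "wrist_force": force on the tool from outside, world axes, zero at the start; "wrist_torque": the same for the moment, N m; "width": finger opening in m; "finger_force": force on a finger pad.
Only numpy, scipy, OpenCV 4.12 (cv2) and the standard library are available. Lean on these libraries where they do the work, as an engineer would, in place of code of your own. Each camera call takes 0.05 s, during which the arm holds its last target. There are 200 camera calls.

## Task

Three rough bead blanks lie on the wooden bench hook. Take the small scoop by its upright handle, run it along the board so that it gathers all three blanks against the fence, lift them up together in it and tip them into the wide, low wooden bowl. Then stand the scoop back down upright on its flat bottom, on the bench or on the board.

Things in the scene. Friction and masses are not known exactly. Their poses are not given: they have to be found in the camera images.
- scoop_grip (a point): middle of the scoop's upright wooden handle: 18 mm thick (x), 40 wide (y), 60 high. -x towards the mouth, z up. Steel pan, 180 g, flat floor, 110 mm wide, walls 3 mm thick, up to 34 high. Underside 80 mm below this point, back wall 14 behind, front end of the thin ramped lip 107 in front, at the underside's height. It starts standing on the board, mouth to the fence, turned up to 6 degrees
- fence (a point): foot of the fence of the fixed wooden bench hook, middle of its inner face, at the board's top. x along the board away from the fence, y along the fence, z up. Board 18 mm thick, 200 wide, reaching 265 from the fence; fence 40 high, 200 long. A scoop slid flat along the board (-x) until its lip is at the fence makes the blanks ride up over its lip. Scoop's lip starts about 131 to 141 away
- blank_left: pale wooden faceted lump (uncarved bead), a ball with flats, 27 mm across, 24 high, 12 g, loose on the board between scoop and fence, its middle 35 to 102 mm from the fence; the one towards the fence's +y of three across the scoop's path, all middles within 33 mm of the board's centre line. Slides on the scoop beyond some 20 degrees of tilt, out for sure at 35. Origin at its middle, 12 mm above the board
- blank_middle: pale wooden faceted lump (uncarved bead), a ball with flats, 27 mm across, 24 high, 12 g, loose on the board between scoop and fence, its middle 35 to 102 mm from the fence; the middle one of three across the scoop's path, all middles within 33 mm of the board's centre line. Slides on the scoop beyond some 20 degrees of tilt, out for sure at 35. Origin at its middle, 12 mm above the board
- blank_right: pale wooden faceted lump (uncarved bead), a ball with flats, 27 mm across, 24 high, 12 g, loose on the board between scoop and fence, its middle 35 to 102 mm from the fence; the one towards the fence's -y of three across the scoop's path, all middles within 33 mm of the board's centre line. Slides on the scoop beyond some 20 degrees of tilt, out for sure at 35. Origin at its middle, 12 mm above the board
- bowl: wide, low turned wooden bowl, 140 mm across the rim, 60 mm high, wall 5 mm, loose (300 g), standing on the bench; origin at the middle of its underside, z up. Not the narrow wooden beaker (76 mm across, 95 mm high), which may stand beside it at 140 mm or more from the bowl's middle
Mind the look-alikes: they are no part of the job. Leave any blue look-alike of the bowl alone. Leave any pink look-alike of the part that bears scoop_grip alone.

How it is judged:
On the way:
1. all three blanks lie in the scoop, lifted clear of the board (x of blank_left in the frame of scoop_grip between -0.115 and 0.015 m and y of blank_left in the frame of scoop_grip between -0.055 and 0.055 m and z of blank_left in the frame of scoop_grip between -0.08 and -0.02 m and x of blank_middle in the frame of scoop_grip between -0.115 and 0.015 m and y of blank_middle in the frame of scoop_grip between -0.055 and 0.055 m and z of blank_middle in the frame of scoop_grip between -0.08 and -0.02 m and x of blank_right in the frame of scoop_grip between -0.115 and 0.015 m and y of blank_right in the frame of scoop_grip between -0.055 and 0.055 m and z of blank_right in the frame of scoop_grip between -0.08 and -0.02 m and height (world z) of scoop_grip above 0.15 m), for 0.2 s.
At the end, for the whole second after the job is handed in: all three blanks at rest inside the bowl (below its rim, within 65 mm of its middle), the bowl standing upright on the bench (within 10 degrees), and the scoop standing on its flat bottom on the bench or the board (upright within 10 degrees) (horizontal distance between each of blank_left, blank_middle, blank_right and bowl below 0.065 m and z of blank_left in the frame of bowl between 0 and 0.06 m and linear speed of each of blank_left, blank_middle, blank_right below 0.05 m/s and z of blank_middle in the frame of bowl between 0 and 0.06 m and z of blank_right in the frame of bowl between 0 and 0.06 m and angle between each of bowl, scoop_grip's own z axis and vertical below 0.17 rad and height (world z) of bowl below 0.03 m and height (world z) of scoop_grip between 0.065 and 0.115 m); the robot touches nothing.
It also fails if it takes over 67 s, if anything falls off the work surface, if the arm or the gripper's body presses on something with over 40 N, if the wrist force passes 120 N, or if a joint passes its speed limit or range.

## Working session

There is one attempt and no reset: what is moved stays moved. The work goes in short steps, Python scripts to look and compute and a tool call to move; the robot and the scene stay as the last step left them, time stands still between calls to the robot, and variables do not carry over. Pictures are saved under pics/ and viewed, at most 10 in all, crops included, and the job is handed in when it is done.

Besides the shell and the picture viewer there is one more tool, called after ">>>" in YAML: its name, and indented under it one key for each argument. servo_tool: Moves the arm, as the interface text tells. Scaled input: -1 to 1 covers 0.1 m each way for a shift and pi/2 rad each way for a turn. Its arguments: {"type":"object","properties":{"plan":{"type":"array","items":{"type":"array","items":{"type":"number"}}}},"required":["plan"]}

```bash
mkdir -p pics
cat > h.py <<'E'
import numpy as np, cv2
from scipy.spatial.transform import Rotation as R
from bench import robot
def snap(cam,name):
    im=robot.snapshot(cam); cv2.imwrite(f'pics/{name}.png',im[:,:,::-1]); return im
def ray(cam,px):
    p=robot.camera_params(cam); K=np.array(p['camera_matrix'],float)
    Rm=cv2.Rodrigues(np.array(p['rvec'],float))[0]; t=np.array(p['tvec'],float).ravel()
    d=np.linalg.inv(K)@np.array([px[0],px[1],1.]); return -Rm.T@t, Rm.T@d
def at_z(cam,px,z):
    o,d=ray(cam,px); return o+d*(z-o[2])/d[2]
def proj(cam,P):
    p=robot.camera_params(cam)
    return cv2.projectPoints(np.array(P,float).reshape(-1,1,3),np.array(p['rvec'],float),np.array(p['tvec'],float),np.array(p['camera_matrix'],float),None)[0].reshape(-1,2)
E
python3 - <<'E'
from h import *
np.set_printoptions(precision=3,suppress=True)
a=snap('top','top0'); b=snap('scene','scene0')
cv2.imwrite('pics/both0.png',cv2.resize(np.vstack([a,b])[:,:,::-1],None,fx=.78,fy=.78))
for c in('top','scene'):
    for t in('scoop_grip','blank_left','bowl','fence'):
        for d in robot.find_in(t,c)[:4]: print(c,t,np.round(d['extent'],1),round(d['conf'],2),at_z(c,d['extent'][:2],.03))
o=robot.get_obs(); print(o['tool_pos'],o['ee_rot'],o['time'])
E
```

```text
top bowl [196.7 129.8  49.4  48.2] 0.75 [0.605 0.093 0.03 ]
top bowl [136.2 225.9  51.2  55.6] 0.58 [0.337 0.264 0.03 ]
top fence [292.5 174.5  82.4 108.8] 0.66 [ 0.47  -0.175  0.03 ]
scene scoop_grip [ 91.1 245.5  77.8  57. ] 0.9 [ 0.256 -0.382  0.03 ]
scene scoop_grip [252.7 277.7  77.2  62.2] 0.62 [ 0.571 -0.203  0.03 ]
scene blank_left [231.8 226.5  12.   13.6] 0.63 [ 0.441 -0.135  0.03 ]
scene bowl [350.6 202.2  59.7  49.8] 0.81 [0.596 0.117 0.03 ]
scene bowl [302.2 134.4  49.4  32.4] 0.72 [0.327 0.273 0.03 ]
scene fence [233.9 257.3 150.2 150.8] 0.79 [ 0.507 -0.193  0.03 ]
[0.185 0.518 0.184] [3.142 0.    2.799] 0.5
```

View pics/top0.png

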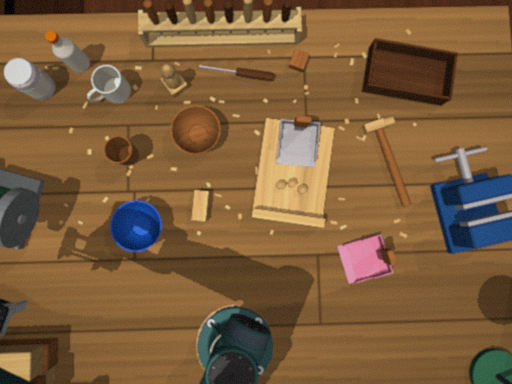

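View pics/scene0.png

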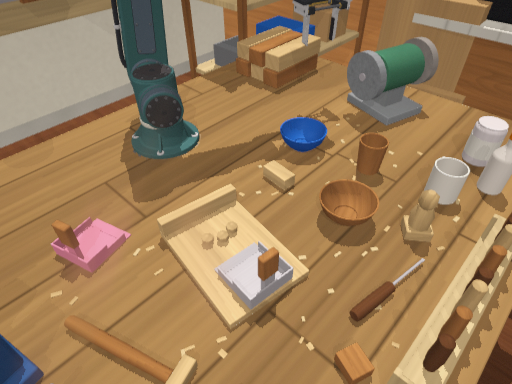

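Top view: the real grey scoop is at (298,142) with its handle at (303,121), and the blanks are at (281,183), (291,184) and (302,188). The fence is at about (290,215) and the wooden bowl at (196,129). Could be mistaken for these: pink scoop (366,260), blue bowl (137,226), beaker (118,150). I choose the grey scoop and the brown wide bowl, and check them in a crop.

Run:
```python
from h import *
a=cv2.imread('pics/top0.png')[105:235,245:345]; b=cv2.imread('pics/scene0.png')[180:325,150:315]
a=cv2.resize(a,(450,585),interpolation=cv2.INTER_CUBIC); b=cv2.resize(b,(350,308),interpolation=cv2.INTER_CUBIC)
c=np.zeros((585,800,3),np.uint8); c[:,:450]=a; c[:308,450:]=b
cv2.imwrite('pics/crop0.png',c)
```

```text
(no output)
```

View pics/crop0.png

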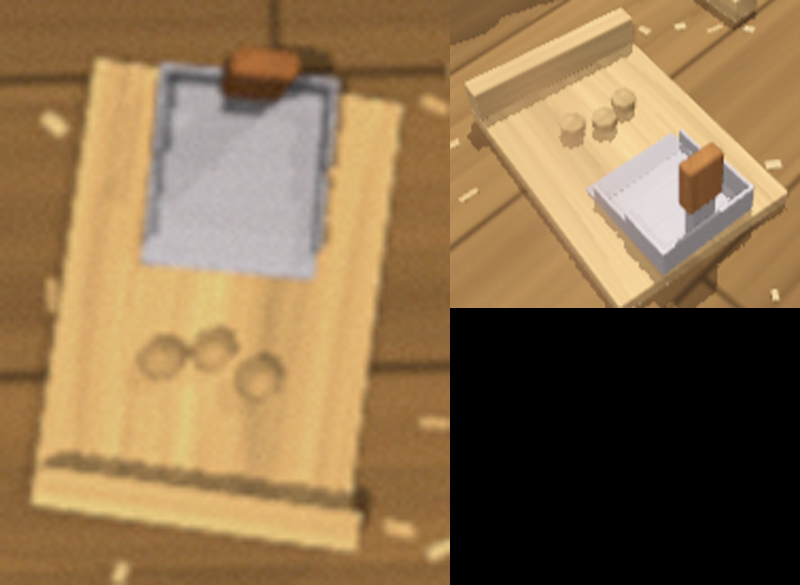

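Run:
```python
from h import *
np.set_printoptions(precision=4,suppress=True)
f=lambda u,v:(245+(u+.5)/4.5-.5,105+(v+.5)/4.5-.5)
P=lambda u,v,z:at_z('top',f(u,v),z)
c1,c2=P(97,58,.018),P(403,103,.018); print('far corners',c1,c2,np.linalg.norm(c1-c2))
b1,b2=P(45,458,.018),P(360,503,.018); print('fence foot?',b1,b2, np.linalg.norm(c1-b1),np.linalg.norm(c2-b2))
l1,l2=P(143,262,.019),P(314,278,.019); print('lip',l1,l2,np.linalg.norm(l1-l2))
k1,k2=P(160,65,.052),P(340,80,.052); print('back',k1,k2,np.linalg.norm(k1-k2))
h1,h2=P(228,48,.128),P(300,52,.128);print('handle top back',h1,h2)
for n,a,b in(('board',c1,c2),('fence',b1,b2),('lip',l1,l2),('back',k1,k2),('bs1',b1,c1),('bs2',b2,c2),('sside1',l1,k1),('sside2',l2,k2)):
  d=b-a; print(n,np.degrees(np.arctan2(d[1],d[0])))
for u,v in((161,357),(213,350),(260,377)): print('blank',P(u,v,.03))
print('bowl',at_z('top',(196.7,129.8),.045),at_z('scene',(350.6,202.2),.03))
# bowl by hough/segment
print('cam',ray('top',(256,192))[0],ray('scene',(256,192))[0])
s=lambda u,v:(150+(u-450+.5)*165/350-.5,180+(v+.5)*145/308-.5)
# handle in scene: top face center & bottom
for u,v in((694,200),): print('handle mid scene',at_z('scene',s(u,v),.098))
print(robot.camera_params('wrist'))
```

```text
far corners [ 0.6388 -0.1063  0.018 ] [ 0.6048 -0.3018  0.018 ] 0.19840394502280997
fence foot? [ 0.3833 -0.066   0.018 ] [ 0.3497 -0.2633  0.018 ] 0.25869139230319804 0.2579436936467713
lip [ 0.5059 -0.1316  0.019 ] [ 0.493  -0.2399  0.019 ] 0.10910610634060425
back [ 0.6242 -0.1436  0.052 ] [ 0.612  -0.2553  0.052 ] 0.11236360078082479
handle top back [ 0.6129 -0.1764  0.128 ] [ 0.6095 -0.2179  0.128 ]
board -99.88181837905623
fence -99.65794924665694
lip -96.83776308876648
back -96.20946257004033
bs1 -8.975636157610698
bs2 -8.577551825505546
sside1 -5.800647535475943
sside2 -7.362580239520746
blank [ 0.444  -0.1401  0.03  ]
blank [ 0.4476 -0.1728  0.03  ]
blank [ 0.4299 -0.2016  0.03  ]
bowl [0.601  0.0907 0.045 ] [0.5965 0.1166 0.03  ]
cam [ 0.341  -0.0486  1.1085] [ 0.8707 -0.505   0.6483]
handle mid scene [ 0.6146 -0.2156  0.098 ]
{'camera_matrix': array([[297.3186,   0.    , 257.3734],
       [  0.    , 297.3186, 186.0338],
       [  0.    ,   0.    ,   1.    ]]), 'tool_from_camera': array([[-0.0007, -0.958 , -0.2868,  0.0837],
       [ 1.    , -0.0008,  0.0002,  0.0003],
       [-0.0005, -0.2868,  0.958 , -0.2003],
       [ 0.    ,  0.    ,  0.    ,  1.    ]])}
```

The crop shows the grey steel scoop with its brown handle on the pale board, mouth towards the fence, and three blanks between. Estimates:
- **Grip:** about (0.605, -0.198, 0.098), yaw -6.5°.
- **Board:** yaw -9.3°.
- **Fence foot:** about (0.362, -0.162).

Moving now. I'll turn tool y onto the scoop's +x and travel at z 0.18.

>>> servo_tool:
  plan:
    - [-0.25,-0.21,0,0,0,0.07,94]
    - [-0.5,-0.42,0,0,0,0.14,94]
    - [-0.75,-0.63,0,0,0,0.22,94]
    - [-1,-0.84,0,0,0,0.3,94]
    - [-1,-0.84,0,0,0,0.37,94]
    - [-1,-0.84,0,0,0,0.45,94]
    - [-1,-0.84,0,0,0,0.53,94]
    - [-1,-0.84,0,0,0,0.61,94]
    - [-1,-0.84,0,0,0,0.69,94]
    - [-1,-0.84,0,0,0,0.77,94]
    - [-1,-0.84,0,0,0,0.854,94]
    - [-1,-0.84,0,0,0,0.854,94]

```text
time: 1.5
tool_pos: [0.2509, 0.4053, 0.1841]
ee_rot: [3.141, -0.0, 1.455]
wrist_force: [-0.2, 0.1, -0.6]
width: 0.0937
finger_force: 0.0
```

>>> servo_tool:
  plan:
    - [-0.25,0.19,0,0,0,0,94]
    - [-0.5,0.38,0,0,0,0,94]
    - [-0.75,0.56,0,0,0,0,94]
    - [-1,0.75,0,0,0,0,94]

```text
time: 1.83
tool_pos: [0.3143, 0.2965, 0.1841]
ee_rot: [3.141, -0.0, 1.462]
wrist_force: [0.5, -0.5, -0.6]
width: 0.0937
finger_force: 0.0
```

>>> servo_tool:
  plan:
    - [-0.25,0.19,0,0,0,0,94]
    - [-0.5,0.38,0,0,0,0,94]
    - [-0.75,0.56,0,0,0,0,94]
    - [-1,0.75,0,0,0,0,94]

```text
time: 2.17
tool_pos: [0.3777, 0.1883, 0.1843]
ee_rot: [3.141, -0.001, 1.461]
wrist_force: [1.1, 0.3, -0.3]
width: 0.0939
finger_force: 0.0
```

>>> servo_tool:
  plan:
    - [-0.25,0.19,0,0,0,0,94]
    - [-0.5,0.38,0,0,0,0,94]
    - [-0.75,0.56,0,0,0,0,94]
    - [-1,0.75,0,0,0,0,94]

```text
time: 2.5
tool_pos: [0.4409, 0.0803, 0.1843]
ee_rot: [3.141, -0.0, 1.46]
wrist_force: [1.6, 0.7, -0.1]
width: 0.0943
finger_force: 0.0
```

>>> servo_tool:
  plan:
    - [-0.25,0.19,0,0,0,0,94]
    - [-0.5,0.38,0,0,0,0,94]
    - [-0.75,0.56,0,0,0,0,94]
    - [-1,0.75,0,0,0,0,94]
    - [-1,0.75,0,0,0,0,94]

```text
time: 2.92
tool_pos: [0.5054, -0.0305, 0.1832]
ee_rot: [3.141, 0.002, 1.455]
wrist_force: [-0.1, 0.1, -0.5]
width: 0.0941
finger_force: 0.0
```

>>> servo_tool:
  plan:
    - [-0.26,0.2,0,0,0,0,94]
    - [-0.52,0.4,0,0,0,0,94]
    - [-0.78,0.59,0,0,0,0,94]

```text
time: 3.17
tool_pos: [0.5539, -0.1106, 0.1842]
ee_rot: [3.141, -0.0, 1.461]
wrist_force: [0.3, -0.6, 0.0]
width: 0.0939
finger_force: 0.0
```

>>> servo_tool:
  plan:
    - [-0.26,0.2,0,0,0,0,94]
    - [-0.52,0.4,0,0,0,0,94]
    - [-0.78,0.59,0,0,0,0,94]
    - [-0.78,0.59,0,0,0,0,94]
    - [-0.78,0.59,0,0,0,0,94]

```text
time: 3.58
tool_pos: [0.6031, -0.1949, 0.1827]
ee_rot: [-3.139, -0.001, 1.458]
wrist_force: [0.3, 0.6, -0.7]
width: 0.0942
finger_force: 0.0
```

```bash
cat >> h.py <<'E'
def wproj(P,o=None):
    o=o or robot.get_obs(); p=robot.camera_params('wrist'); K=np.array(p['camera_matrix']); T=np.array(p['tool_from_camera'])
    Rt=R.from_euler('xyz',o['ee_rot']).as_matrix(); out=[]
    for q in np.atleast_2d(P):
        t=Rt.T@(q-np.array(o['tool_pos'])); c=T[:3,:3].T@(t-T[:3,3])
        th=np.arctan2(np.hypot(*c[:2]),c[2]); out.append(np.array([K[0,2],K[1,2]])+K[0,0]*th*c[:2]/np.hypot(*c[:2]))
    return np.array(out)
def wat_z(px,z,o=None):
    o=o or robot.get_obs(); p=robot.camera_params('wrist'); K=np.array(p['camera_matrix']); T=np.array(p['tool_from_camera'])
    Rt=R.from_euler('xyz',o['ee_rot']).as_matrix()
    d=np.array(px)-[K[0,2],K[1,2]]; r=np.hypot(*d); th=r/K[0,0]
    c=np.array([*(np.sin(th)*d/r),np.cos(th)]); w=Rt@T[:3,:3]@c; s=Rt@T[:3,3]+np.array(o['tool_pos'])
    return s+w*(z-s[2])/w[2]
E
python3 - <<'E'
from h import *
np.set_printoptions(precision=4,suppress=True)
o=robot.get_obs(); print(o['tool_pos'],o['ee_rot'],o['joint_positions'])
im=snap('wrist','w0'); 
g=np.array([.605,-.198,.098]); Rs=R.from_euler('z',-6.5,degrees=True).as_matrix()
pts=[g+Rs@np.array(v) for v in((-.009,-.02,.03),(-.009,.02,.03),(.009,.02,.03),(.009,-.02,.03),(-.107,-.055,-.08),(-.107,.055,-.08))]
px=wproj(pts,o); print(px)
b=im[:,:,::-1].copy()
for p in px: cv2.circle(b,tuple(np.round(p).astype(int)),2,(0,255,0),-1)
cv2.imwrite('pics/w0b.png',cv2.resize(b,(800,600)))
E
```

```text
[ 0.6031 -0.1949  0.1827] [-3.1394 -0.0013  1.4576] [-0.4023  0.2779  1.152   0.0007  1.7141 -0.289 ]
[[249.9278 217.9884]
 [249.5599 176.2763]
 [269.8441 176.2822]
 [269.3036 217.9859]
 [179.7007 209.6658]
 [174.1282 127.5381]]
```

View pics/w0b.png

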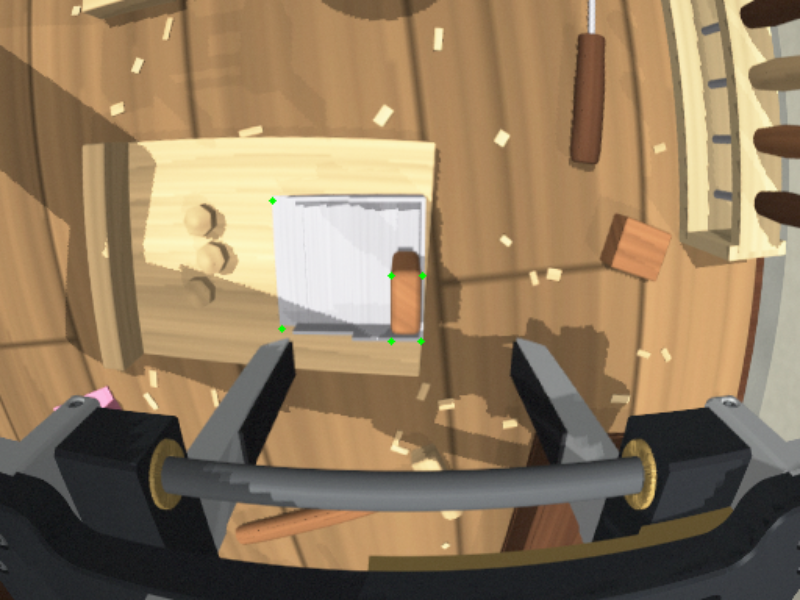

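The wrist view agrees: the handle top at about (405,302) in the 800 px image is within 4 mm of prediction, lip and yaw match, and blanks are at (200,220), (211,258) and (199,291). Go down and grip.

>>> servo_tool:
  plan:
    - [0,0.014,0.2,0,0,0,94]
    - [0,0.014,0.45,0,0,0,94]
    - [0,0.014,0.65,0,0,0,94]
    - [0,0.014,0.8,0,0,0,94]
    - [0,0.014,0.85,0,0,0,94]
    - [0,0.014,0.85,0,0,0,94]
    - [0,0.014,0.85,0,0,0,70]
    - [0,0.014,0.85,0,0,0,50]
    - [0,0.014,0.85,0,0,0,30]
    - [0,0.014,0.85,0,0,0,20]
    - [0,0.014,0.85,0,0,0,14]
    - [0,0.014,0.85,0,0,0,5]

```text
time: 4.63
tool_pos: [0.6048, -0.1948, 0.0995]
ee_rot: [3.141, 0.0, 1.457]
wrist_force: [-0.0, -1.2, -0.3]
width: 0.0574
finger_force: 0.0
```

>>> servo_tool:
  plan:
    - [0,0,0,0,0,0,0]
    - [0,0,0,0,0,0,0]
    - [0,0,0,0,0,0,0]
    - [0,0,0,0,0,0,0]
    - [0,0,0,0,0,0,0]
    - [0,0,0,0,0,0,0]

```text
time: 5.13
tool_pos: [0.6046, -0.1946, 0.0989]
ee_rot: [3.142, -0.0, 1.457]
wrist_force: [-1.1, 0.6, -0.5]
width: 0.0175
finger_force: 29.2
```

Run:
```python
from h import *
np.set_printoptions(precision=4,suppress=True)
o=robot.get_obs(); print(o['tool_pos'],o['ee_rot'],o['wrist_force'],o['wrist_torque'],o['width'],o['finger_force'])
im=snap('wrist','w1'); snap('top','top1')
b=im[:,:,::-1].copy()
cv2.imwrite('pics/w1b.png',cv2.resize(b,(800,600)))
```

```text
[ 0.6046 -0.1946  0.0989] [ 3.1416 -0.0001  1.4573] [-1.1032  0.5862 -0.4517] [-0.028   0.2189 -0.0132] 0.017525482922138527 29.221568405628204
```

View pics/w1b.png

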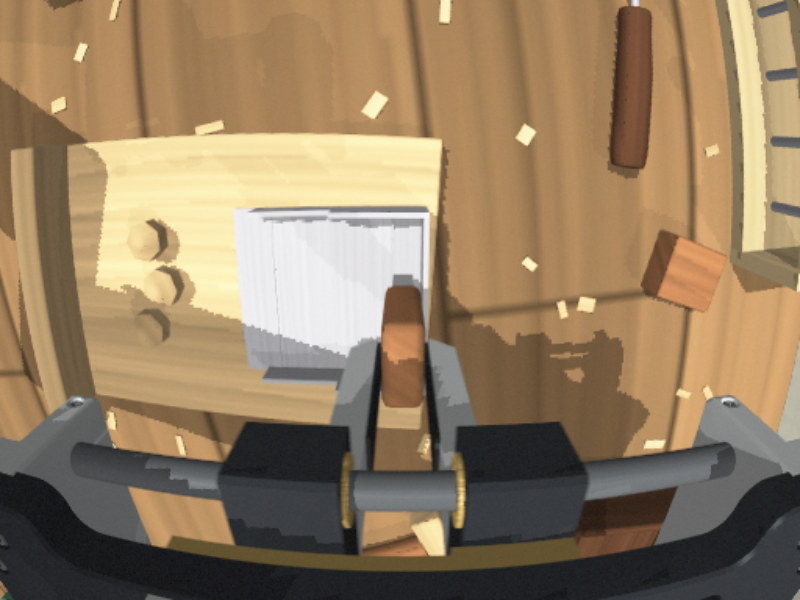

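The wrist view shows the handle gripped, with the lip at about (236,210)–(250,366), blanks at (147,238), (160,284) and (150,325), and the fence on the left. I'll compute positions from this nearer view.

Run:
```python
from h import *
np.set_printoptions(precision=4,suppress=True)
W=lambda u,v,z:wat_z(((u+.5)*.64-.5,(v+.5)*.64-.5),z)
o=robot.get_obs()
l1,l2=W(236,210,.019),W(250,366,.019); print('lip',l1,l2,np.linalg.norm(l1-l2)); m=(l1+l2)/2
ax=lambda d,p:R.from_euler('z',-d,degrees=True).as_matrix().T@p
print('lip mid in tool-scoop frame',ax(-6.5,m-np.array(o['tool_pos'])))
print('back corners',W(428,208,.052),W(421,345,.052))
print('handle top', W(392,287,.128),W(416,287,.128),W(384,405,.128),W(424,405,.128))
print('board far +y corner',W(442,136,.018))
f1,f2=W(66,148,.018),W(95,395,.018); print('fence foot',f1,f2,np.linalg.norm(f1-f2),np.degrees(np.arctan2(*(f1-f2)[[1,0]]))-90)
th=np.radians(-9.3); Rb=R.from_euler('z',th).as_matrix()
F=np.array([.362,-.162,.018])
for u,v in((147,238),(162,285),(151,326)):
  p=W(u,v,.03); print('blank',p, Rb.T@(p-F))
print('lip in board',Rb.T@(m-F),'tool in board',Rb.T@(np.array(o['tool_pos'])-F))
```

```text
lip [ 0.5067 -0.1293  0.019 ] [ 0.4936 -0.2362  0.019 ] 0.10766014424693443
lip mid in tool-scoop frame [-0.1024  0.0236 -0.0799]
back corners [ 0.6248 -0.1401  0.052 ] [ 0.613 -0.218  0.052]
handle top [ 0.6048 -0.1598  0.128 ] [ 0.614  -0.1608  0.128 ] [ 0.5951 -0.2112  0.128 ] [ 0.612  -0.2131  0.128 ]
board far +y corner [ 0.6393 -0.1014  0.018 ]
fence foot [ 0.3762 -0.06    0.018 ] [ 0.3424 -0.2547  0.018 ] 0.19758324659400303 -9.861963240203977
blank [ 0.4438 -0.1361  0.03  ] [0.0765 0.0388 0.012 ]
blank [ 0.4475 -0.1687  0.03  ] [0.0854 0.0072 0.012 ]
blank [ 0.4299 -0.1962  0.03  ] [ 0.0726 -0.0228  0.012 ]
lip in board [0.1397 0.0019 0.001 ] tool in board [0.2447 0.007  0.0809]
```

>>> servo_tool:
  plan:
    - [0,0,0.005,0,0,0.017,0]
    - [0.01,0,0.005,0,0,0.034,0]
    - [0.01,0,0.005,0,0,0.034,0]
    - [0.01,0,0.005,0,0,0.034,0]

```text
time: 5.57
tool_pos: [0.6048, -0.1938, 0.0989]
ee_rot: [3.141, 0.0, 1.404]
wrist_force: [0.1, -0.8, 2.5]
width: 0.0173
finger_force: 30.0
```

>>> servo_tool:
  plan:
    - [0,-0.05,0,0,0,0,0]
    - [0,-0.11,0,0,0,0,0]
    - [0,-0.17,0,0,0,0,0]
    - [0,-0.23,0,0,0,0,0]
    - [0,-0.29,0,0,0,0,0]
    - [0,-0.35,0,0,0,0,0]
    - [0,-0.41,0,0,0,0,0]
    - [0,-0.47,0,0,0,0,0]
    - [0,-0.53,0,0,0,0,0]
    - [0,-0.58,0,0,0,0,0]
    - [0,-0.6,0,0,0,0,0]
    - [0,-0.6,0,0,0,0,0]

```text
time: 6.57
tool_pos: [0.5449, -0.1836, 0.0989]
ee_rot: [-3.141, 0.0, 1.404]
wrist_force: [-0.4, 0.8, 4.8]
width: 0.0177
finger_force: 30.0
```

Run:
```python
from h import *
np.set_printoptions(precision=4,suppress=True)
o=robot.get_obs(); print(o['tool_pos'],o['ee_rot'],o['wrist_force'],o['wrist_torque'],o['width'],o['finger_force'])
im=snap('wrist','w2')
cv2.imwrite('pics/w2b.png',cv2.resize(im[60:290,:320,::-1],None,fx=2.4,fy=2.4))
```

```text
[ 0.5449 -0.1836  0.0989] [-3.1412  0.      1.4038] [-0.4275  0.8337  4.8203] [-0.0154  0.1262 -0.0404] 0.017677546635116788 29.99902904033661
```

View pics/w2b.png

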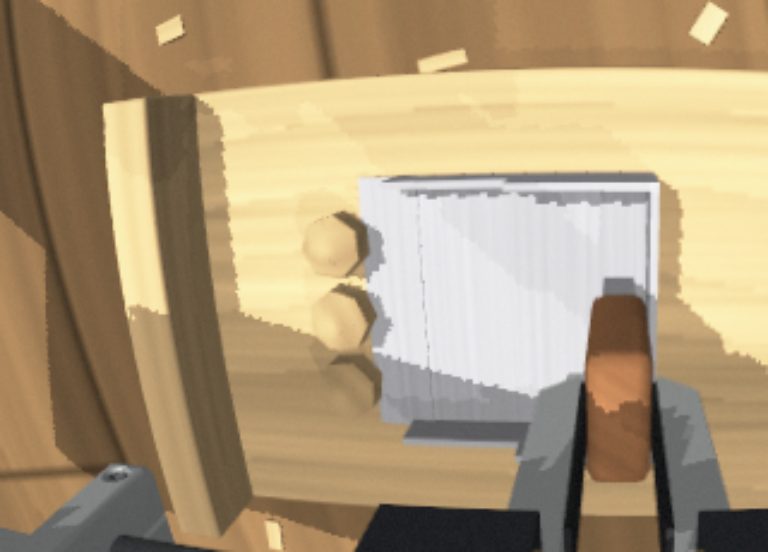

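The crop shows all three blanks in front of the lip (crop pixels (335,243), (342,318), (350,385)), with slightly less margin on the -y side. I'll shift 2.5 mm that way and push on.

>>> servo_tool:
  plan:
    - [-0.01,-0.05,0,0,0,0,0]
    - [-0.02,-0.1,0,0,0,0,0]
    - [-0.025,-0.16,0,0,0,0,0]
    - [-0.025,-0.22,0,0,0,0,0]
    - [-0.025,-0.28,0,0,0,0,0]
    - [-0.025,-0.34,0,0,0,0,0]
    - [-0.025,-0.4,0,0,0,0,0]
    - [-0.025,-0.46,0,0,0,0,0]
    - [-0.025,-0.52,0,0,0,0,0]
    - [-0.025,-0.58,0,0,0,0,0]
    - [-0.025,-0.62,0,0,0,0,0]
    - [-0.025,-0.62,0,0,0,0,0]

```text
time: 7.62
tool_pos: [0.483, -0.1757, 0.0988]
ee_rot: [-3.141, 0.0, 1.404]
wrist_force: [0.6, -0.7, 6.7]
width: 0.0177
finger_force: 30.0
```

>>> servo_tool:
  plan:
    - [0,-0.03,0,0,0,0,0]
    - [0,-0.06,0,0,0,0,0]
    - [0,-0.09,0,0,0,0,0]
    - [0,-0.11,0,0,0,0,0]
    - [0,-0.11,0,0,0,0,0]

```text
time: 8.03
tool_pos: [0.4728, -0.1741, 0.0988]
ee_rot: [3.141, 0.0, 1.404]
wrist_force: [2.3, -0.8, 5.7]
width: 0.0176
finger_force: 30.0
```

Run:
```python
from h import *
np.set_printoptions(precision=4,suppress=True)
o=robot.get_obs(); print(o['tool_pos'],o['ee_rot'],o['wrist_force'],o['wrist_torque'],o['width'],o['finger_force'])
im=snap('wrist','w3')
cv2.imwrite('pics/w3b.png',cv2.resize(im[60:290,:320,::-1],None,fx=2.4,fy=2.4))
```

```text
[ 0.4728 -0.1741  0.0988] [3.1412 0.0002 1.4038] [ 2.3112 -0.755   5.7465] [-0.1074 -0.3099  0.0266] 0.01756024748878881 30.00007063150406
```

View pics/w3b.png

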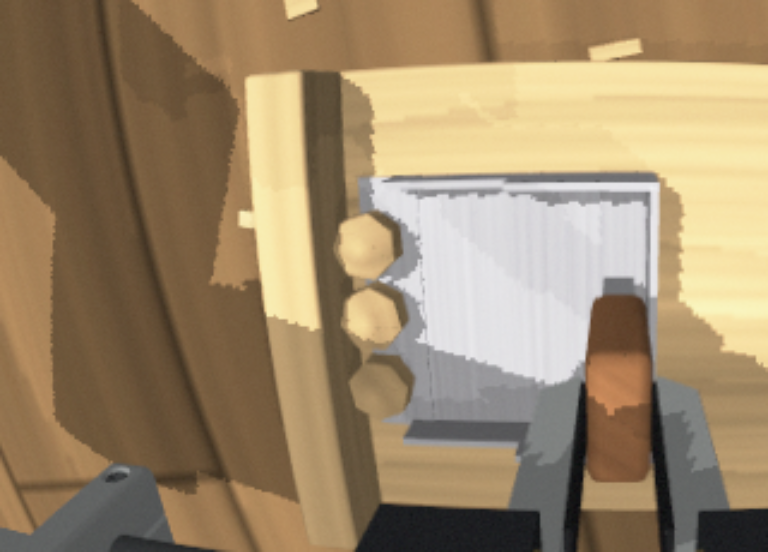

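The crop shows the blanks riding onto the lip between the walls, with about 8–10 mm left to the fence. Continue gently.

>>> servo_tool:
  plan:
    - [0,-0.02,0,0,0,0,0]
    - [0,-0.04,0,0,0,0,0]
    - [0,-0.06,0,0,0,0,0]
    - [0,-0.06,0,0,0,0,0]

```text
time: 8.42
tool_pos: [0.4671, -0.1731, 0.0988]
ee_rot: [3.141, 0.0, 1.404]
wrist_force: [2.7, -0.7, 5.3]
width: 0.0177
finger_force: 30.0
```

>>> servo_tool:
  plan:
    - [0,-0.01,0,0,0,0,0]
    - [0,-0.02,0,0,0,0,0]
    - [0,-0.02,0,0,0,0,0]

```text
time: 8.67
tool_pos: [0.4667, -0.1732, 0.0992]
ee_rot: [3.137, 0.001, 1.404]
wrist_force: [5.8, -0.5, 4.1]
width: 0.0181
finger_force: 30.0
```

>>> servo_tool:
  plan:
    - [0,-0.01,0,0,0,0,0]
    - [0,-0.02,0,0,0,0,0]
    - [0,-0.02,0,0,0,0,0]

```text
time: 8.92
tool_pos: [0.466, -0.1731, 0.1]
ee_rot: [3.134, 0.001, 1.404]
wrist_force: [8.1, -1.2, 4.5]
width: 0.0175
finger_force: 30.0
```

Contact with the fence is confirmed (8 N). Now tilt nose-up about 12° against the fence, then lift.

>>> servo_tool:
  plan:
    - [0,0.01,-0.01,0,0,0,0]
    - [0,0.025,-0.015,0.014,0,0,0]
    - [0,0.04,-0.02,0.028,0,0,0]
    - [0,0.055,-0.02,0.042,0,0,0]
    - [0,0.07,-0.025,0.056,0,0,0]
    - [0,0.085,-0.025,0.07,0,0,0]
    - [0,0.1,-0.03,0.085,0,0,0]
    - [0,0.12,-0.03,0.1,0,0,0]
    - [0,0.14,-0.03,0.117,0,0,0]
    - [0,0.155,-0.035,0.133,0,0,0]
    - [0,0.16,-0.035,0.133,0,0,0]
    - [0,0.16,-0.035,0.133,0,0,0]

```text
time: 9.92
tool_pos: [0.4786, -0.1747, 0.101]
ee_rot: [-2.929, -0.001, 1.404]
wrist_force: [0.5, -0.3, -3.1]
width: 0.0177
finger_force: 30.1
```

Run:
```python
from h import *
np.set_printoptions(precision=4,suppress=True)
o=robot.get_obs(); print(o['tool_pos'],o['ee_rot'],o['wrist_force'],o['width'],o['finger_force'])
im=snap('wrist','w4')
cv2.imwrite('pics/w4b.png',cv2.resize(im[60:290,:320,::-1],None,fx=2.4,fy=2.4))
```

```text
[ 0.4786 -0.1747  0.101 ] [-2.9292 -0.0007  1.4043] [ 0.496  -0.3272 -3.0772] 0.017702022097956953 30.061942040920258
```

View pics/w4b.png

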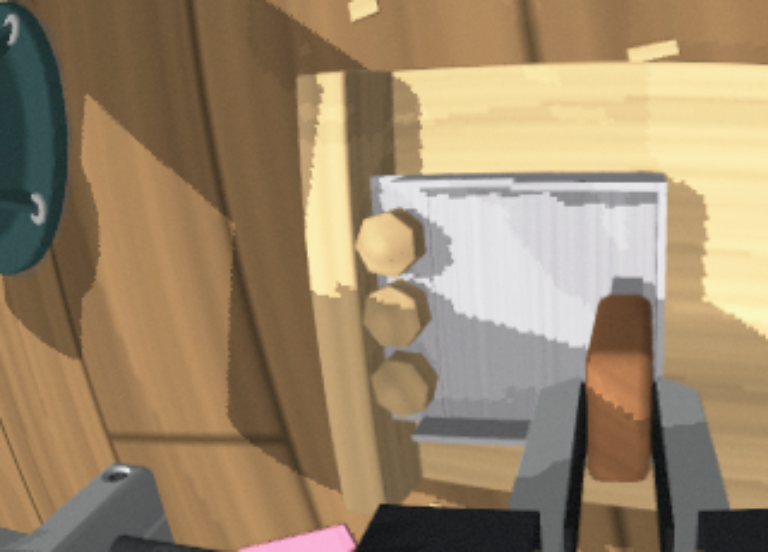

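The crop shows all three blanks on the lip, scoop nose-up 12°. Tilt further so that they slide back into the pan.

>>> servo_tool:
  plan:
    - [0,0.015,-0.01,0.02,0,0,0]
    - [0,0.03,-0.015,0.04,0,0,0]
    - [0,0.045,-0.02,0.06,0,0,0]
    - [0,0.06,-0.025,0.08,0,0,0]
    - [0,0.075,-0.03,0.1,0,0,0]
    - [0,0.09,-0.035,0.12,0,0,0]
    - [0,0.105,-0.04,0.14,0,0,0]
    - [0,0.12,-0.045,0.16,0,0,0]
    - [0,0.135,-0.05,0.18,0,0,0]
    - [0,0.15,-0.05,0.2,0,0,0]
    - [0,0.15,-0.05,0.2,0,0,0]
    - [0,0.15,-0.05,0.2,0,0,0]

```text
time: 10.97
tool_pos: [0.4941, -0.1775, 0.1032]
ee_rot: [-2.617, -0.0, 1.404]
wrist_force: [-0.1, 0.6, -2.4]
width: 0.0175
finger_force: 30.0
```

Run:
```python
from h import *
np.set_printoptions(precision=4,suppress=True)
o=robot.get_obs(); print(o['tool_pos'],o['ee_rot'],o['wrist_force'],o['width'],o['finger_force'])
im=snap('wrist','w5'); s=snap('scene','s5')
a=cv2.resize(im[60:290,:320,::-1],(500,360)); b=cv2.resize(s[150:330,150:300,::-1],(300,360))
cv2.imwrite('pics/w5b.png',np.hstack([a,b]))
```

```text
[ 0.4941 -0.1775  0.1032] [-2.6172 -0.0004  1.4039] [-0.1138  0.616  -2.3729] 0.017505363615526518 30.0323349237442
```

View pics/w5b.png

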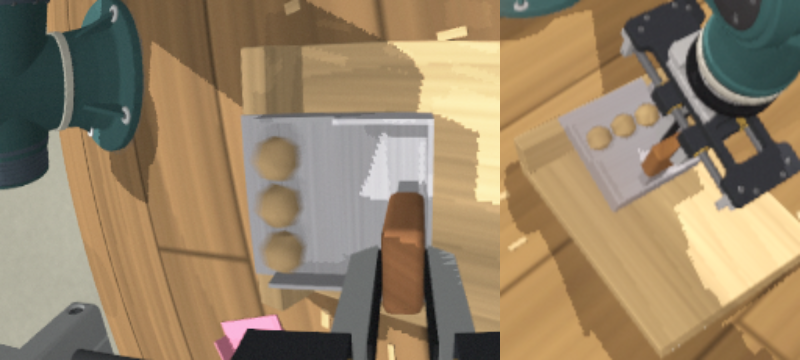

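The picture shows all three blanks inside the pan (wrist crop (276,158), (279,205), (283,250)), clear of the fence. Lift 100 mm, tilting a little more.

>>> servo_tool:
  plan:
    - [-0.0,-0.03,-0.05,0.02,0,0,0]
    - [0,-0.08,-0.13,0.05,0,0,0]
    - [0,-0.13,-0.22,0.07,0,0,0]
    - [0,-0.18,-0.31,0.07,0,0,0]
    - [0,-0.23,-0.4,0.07,0,0,0]
    - [0,-0.28,-0.49,0.07,0,0,0]
    - [0,-0.33,-0.58,0.07,0,0,0]
    - [0,-0.38,-0.67,0.07,0,0,0]
    - [0,-0.43,-0.75,0.07,0,0,0]
    - [0,-0.48,-0.83,0.07,0,0,0]
    - [0,-0.5,-0.87,0.07,0,0,0]
    - [0,-0.5,-0.87,0.07,0,0,0]

```text
time: 12.07
tool_pos: [0.4951, -0.1778, 0.2057]
ee_rot: [-2.511, 0.001, 1.404]
wrist_force: [-0.0, 0.2, -1.9]
width: 0.0177
finger_force: 30.0
```

>>> servo_tool:
  plan:
    - [0,0,0,-0.03,0,0,0]
    - [0,0,0,-0.06,0,0,0]
    - [0,0,0,-0.09,0,0,0]
    - [0,0,0,-0.12,0,0,0]
    - [0,0,0,-0.15,0,0,0]
    - [0,0,0,-0.18,0,0,0]
    - [0,0,0,-0.21,0,0,0]
    - [0,0,0,-0.24,0,0,0]
    - [0,0,0,-0.27,0,0,0]
    - [0,0,0,-0.3,0,0,0]
    - [0,0,0,-0.3,0,0,0]
    - [0,0,0,-0.3,0,0,0]

```text
time: 13.07
tool_pos: [0.4938, -0.1774, 0.2041]
ee_rot: [-2.978, -0.0, 1.404]
wrist_force: [-0.1, -0.0, -2.0]
width: 0.0174
finger_force: 30.0
```

Run:
```python
from h import *
np.set_printoptions(precision=4,suppress=True)
o=robot.get_obs(); print(o['tool_pos'],o['ee_rot'],o['joint_positions'],o['wrist_force'],o['width'])
im=snap('wrist','w6'); t=snap('top','t6')
for c in('wrist','top'):
  for d in robot.find_in('blank_left',c)[:5]: print(c,np.round(d['extent'],1),round(d['conf'],2))
Rt=R.from_euler('xyz',o['ee_rot']).as_matrix()
f=lambda x,y,z:np.array(o['tool_pos'])+Rt@np.array([y,x,-z])
print('pan floor corners wrist px',wproj([f(-.105,.055,-.08),f(-.105,-.055,-.08),f(.012,.055,-.046),f(.012,-.055,-.046)],o))
```

```text
[ 0.4938 -0.1774  0.2041] [-2.9783 -0.0001  1.4036] [-0.4238  0.1618  1.2581 -0.0432  1.8794 -0.2664] [-0.1008 -0.0024 -2.0156] 0.01737139071955822
wrist [258.8 162.8  27.2  30.4] 0.58
pan floor corners wrist px [[150.4478 133.0722]
 [160.4655 235.0135]
 [271.3954 134.8727]
 [269.7793 252.6073]]
```

Run:
```python
from h import *
from scipy.optimize import least_squares
np.set_printoptions(precision=4,suppress=True)
a=np.linspace(0,2*np.pi,60)
def ext(c,x,y,rb):
    P=np.vstack([np.c_[x+r*np.cos(a),y+r*np.sin(a),0*a+z] for r,z in((.07,.06),(rb,0))])
    p=proj(c,P); lo,hi=p.min(0),p.max(0); return np.r_[(lo+hi)/2,hi-lo]
E={'top':[196.7,129.8,49.4,48.2],'scene':[350.6,202.2,59.7,49.8]}
for cs in(('top',),('scene',),('top','scene')):
    r=least_squares(lambda v:np.concatenate([ext(c,*v)-E[c] for c in cs]),[.6,.09,.045],bounds=([.4,-.1,.02],[.8,.3,.065])); print(cs,r.x,r.fun)
im=cv2.imread('pics/w6.png'); hsv=cv2.cvtColor(im,cv2.COLOR_BGR2HSV)
m=np.zeros(im.shape[:2],np.uint8); cv2.fillPoly(m,[np.array([[152,136],[162,232],[266,238],[268,138]])],255)
k=((hsv[...,1]>60)&(m>0)).astype(np.uint8)
n,_,st,ce=cv2.connectedComponentsWithStats(k)
for i in range(1,n):
    if st[i,4]>60: print(st[i],ce[i],im[int(ce[i][1]),int(ce[i][0])])
```

```text
('top',) [0.5978 0.0887 0.045 ] [ 0.008  -0.0512  1.3831  1.6661]
('scene',) [0.5979 0.1036 0.0433] [-0.0245 -0.185   0.9164  0.0925]
('top', 'scene') [0.5998 0.094  0.0391] [-1.9435 -0.7097  1.3832  1.6552 -1.5623  1.534   1.309  -0.767 ]
[245 148  24  30 591] [257.1151 162.1252] [176 233 251]
[ 224  178   44   61 1784] [249.6861 204.9759] [ 50  75 110]
```

>>> servo_tool:
  plan:
    - [0.04,0.02,-0.005,0,0,0,0]
    - [0.12,0.07,-0.01,0,0,0,0]
    - [0.22,0.13,-0.02,0,0,0,0]
    - [0.34,0.2,-0.03,0,0,0,0]
    - [0.46,0.265,-0.045,0,0,0,0]
    - [0.58,0.33,-0.055,0,0,0,0]
    - [0.7,0.4,-0.065,0,0,0,0]
    - [0.8,0.46,-0.075,0,0,0,0]
    - [0.88,0.51,-0.085,0,0,0,0]
    - [0.93,0.535,-0.09,0,0,0,0]
    - [0.95,0.545,-0.09,0,0,0,0]

```text
time: 14.18
tool_pos: [0.5655, -0.0923, 0.2041]
ee_rot: [-2.98, -0.0, 1.405]
wrist_force: [-0.8, -0.0, -2.5]
width: 0.0176
finger_force: 30.0
```

>>> servo_tool:
  plan:
    - [0.04,0.02,-0.005,0,0,0,0]
    - [0.12,0.07,-0.01,0,0,0,0]
    - [0.22,0.13,-0.02,0,0,0,0]
    - [0.34,0.2,-0.03,0,0,0,0]
    - [0.46,0.265,-0.045,0,0,0,0]
    - [0.58,0.33,-0.055,0,0,0,0]
    - [0.7,0.4,-0.065,0,0,0,0]
    - [0.8,0.46,-0.075,0,0,0,0]
    - [0.88,0.51,-0.085,0,0,0,0]
    - [0.93,0.535,-0.09,0,0,0,0]
    - [0.95,0.545,-0.09,0,0,0,0]

```text
time: 15.1
tool_pos: [0.6358, -0.0076, 0.204]
ee_rot: [-2.979, -0.0, 1.405]
wrist_force: [-0.7, -0.5, -0.9]
width: 0.0177
finger_force: 30.0
```

Run:
```python
from h import *
np.set_printoptions(precision=4,suppress=True)
o=robot.get_obs(); print(o['tool_pos'],o['ee_rot'],o['joint_positions'],o['wrist_force'])
im=snap('wrist','w7'); snap('top','t7'); snap('scene','s7')
for t in('bowl','blank_left'):
 for c in('wrist','top','scene'):
  for d in robot.find_in(t,c)[:4]: print(t,c,np.round(d['extent'],1),round(d['conf'],2))
print('pred',wproj([[.6,.094,.06],[.6+.07,.094,.06],[.53,.094,.06],[.6,.164,.06],[.6,.024,.06]],o))
```

```text
[ 0.6358 -0.0076  0.204 ] [-2.9795 -0.0001  1.405 ] [-0.1068  0.4201  0.9348  0.0104  1.9485  0.062 ] [-0.6678 -0.4764 -0.9484]
bowl wrist [236.3  84.  112.2 100.9] 0.83
bowl wrist [63.3 38.5 67.  77. ] 0.75
bowl top [135.1 224.8  52.2  59.4] 0.89
bowl top [175.4 126.8  11.5  30.1] 0.48
bowl scene [304.6 134.7  45.8  37.7] 0.87
blank_left wrist [259.2 162.8  28.8  30.5] 0.71
blank_left wrist [236.   84.  109.   98.1] 0.48
pred [[232.8761  91.418 ]
 [292.5577  81.2871]
 [178.7763 102.9457]
 [223.197   34.7849]
 [243.0203 149.5262]]
```

The wrist view of the bowl matches (0.600, 0.095). Next I plan the pour, pivoting about the lip 15 mm behind the bowl's middle at z about 0.075.

```bash
cat >> h.py <<'E'
def pose(L,t,yaw=-9.5):  # TCP pose with lip at L, mouth-down tilt t deg
    s=R.from_euler('z',yaw,degrees=True)*R.from_euler('y',-t,degrees=True)
    Rs=s.as_matrix(); p=np.array(L)-Rs@np.array([-.105,0,-.08])
    return p,Rs@np.array([[0,1,0],[1,0,0],[0,0,-1.]])
def rel(p0,R0,p,Rm):
    return np.round(np.r_[R0.T@(p-p0)/.1,R.from_matrix(R0.T@Rm).as_rotvec()/(np.pi/2)],3)
E
python3 - <<'E'
from h import *
np.set_printoptions(precision=3,suppress=True)
o=robot.get_obs(); p0=np.array(o['tool_pos']);R0=R.from_euler('xyz',o['ee_rot']).as_matrix()
print(pose([0,0,0],0)[1], R0, o['wrist_force'])
L=np.array([.615,.0925,.075])
pa=pose(L+[0,0,.03],0); print(pa[0],rel(p0,R0,*pa))
pb=pose(L,0); print('down',rel(*pa,*pb))
for a,b in((0,24),(24,36),(36,56)):
  q=pose(L,a); print(a)
  for t in np.linspace(a,b,13)[1::2]: print(t,rel(*q,*pose(L,t)),pose(L,t)[0])
E
```

```text
[[ 0.165  0.986  0.   ]
 [ 0.986 -0.165  0.   ]
 [ 0.     0.    -1.   ]] [[ 0.167  0.973 -0.159]
 [ 0.986 -0.165  0.027]
 [ 0.    -0.161 -0.987]] [ 0.666 -0.138 -1.793]
[0.719 0.075 0.185] [ 0.97   0.706  0.083 -0.103 -0.    -0.001]
down [0.  0.  0.3 0.  0.  0. ]
0
2.0 [ 0.    -0.029 -0.036 -0.022  0.    -0.   ] [0.716 0.076 0.159]
6.0 [-0.    -0.089 -0.105 -0.067 -0.    -0.   ] [0.71  0.077 0.166]
10.0 [-0.    -0.155 -0.17  -0.111 -0.    -0.   ] [0.703 0.078 0.172]
14.0 [-0.    -0.225 -0.23  -0.156  0.     0.   ] [0.696 0.079 0.178]
18.0 [ 0.    -0.299 -0.285 -0.2   -0.    -0.   ] [0.689 0.08  0.184]
22.0 [ 0.    -0.376 -0.335 -0.244  0.     0.   ] [0.681 0.081 0.189]
24
25.0 [-0.    -0.014 -0.018 -0.011 -0.     0.   ] [0.676 0.082 0.192]
27.0 [-0.    -0.043 -0.054 -0.033 -0.     0.   ] [0.671 0.083 0.194]
29.0 [ 0.    -0.074 -0.088 -0.056 -0.     0.   ] [0.667 0.084 0.196]
31.0 [-0.    -0.105 -0.122 -0.078 -0.     0.   ] [0.663 0.084 0.198]
33.0 [-0.    -0.138 -0.154 -0.1   -0.     0.   ] [0.659 0.085 0.199]
35.0 [-0.    -0.172 -0.186 -0.122 -0.    -0.   ] [0.655 0.086 0.201]
36
37.666666666666664 [ 0.    -0.024 -0.03  -0.019  0.    -0.   ] [0.649 0.087 0.202]
41.0 [-0.    -0.074 -0.088 -0.056  0.    -0.   ] [0.641 0.088 0.204]
44.333333333333336 [ 0.    -0.127 -0.144 -0.093  0.    -0.   ] [0.634 0.089 0.206]
47.66666666666667 [-0.    -0.183 -0.196 -0.13   0.     0.   ] [0.626 0.091 0.206]
51.0 [ 0.    -0.243 -0.245 -0.167  0.    -0.   ] [0.619 0.092 0.207]
54.333333333333336 [ 0.    -0.305 -0.29  -0.204  0.     0.   ] [0.611 0.093 0.207]
```

>>> servo_tool:
  plan:
    - [0.06,0.04,0.005,0,0,0,0]
    - [0.16,0.11,0.01,0,0,0,0]
    - [0.28,0.2,0.02,-0.01,0,0,0]
    - [0.4,0.29,0.035,-0.02,0,0,0]
    - [0.52,0.38,0.045,-0.035,0,0,0]
    - [0.64,0.47,0.055,-0.05,0,0,0]
    - [0.76,0.55,0.065,-0.065,0,0,0]
    - [0.86,0.63,0.075,-0.08,0,0,0]
    - [0.93,0.68,0.08,-0.095,0,0,0]
    - [0.97,0.706,0.083,-0.103,0,0,0]
    - [0.97,0.706,0.083,-0.103,0,0,0]

```text
time: 16.47
tool_pos: [0.7185, 0.0776, 0.1846]
ee_rot: [3.141, -0.0, 1.406]
wrist_force: [-0.2, 0.3, -1.3]
width: 0.0174
finger_force: 30.0
```

>>> servo_tool:
  plan:
    - [0,0,0.06,0,0,0,0]
    - [0,0,0.13,0,0,0,0]
    - [0,0,0.2,0,0,0,0]
    - [0,0,0.26,0,0,0,0]
    - [0,0,0.3,0,0,0,0]
    - [0,0,0.3,0,0,0,0]

```text
time: 16.97
tool_pos: [0.7178, 0.0753, 0.1525]
ee_rot: [-3.138, 0.001, 1.403]
wrist_force: [-0.3, -0.0, -2.8]
width: 0.0175
finger_force: 30.0
```

>>> servo_tool:
  plan:
    - [0,-0.029,-0.036,-0.022,0,0,0]
    - [0,-0.059,-0.07,-0.045,0,0,0]
    - [0,-0.089,-0.105,-0.067,0,0,0]
    - [0,-0.122,-0.138,-0.089,0,0,0]
    - [0,-0.155,-0.17,-0.111,0,0,0]
    - [0,-0.19,-0.2,-0.133,0,0,0]
    - [0,-0.225,-0.23,-0.156,0,0,0]
    - [0,-0.262,-0.258,-0.178,0,0,0]
    - [0,-0.299,-0.285,-0.2,0,0,0]
    - [0,-0.337,-0.31,-0.222,0,0,0]
    - [0,-0.376,-0.335,-0.244,0,0,0]
    - [0,-0.416,-0.358,-0.267,0,0,0]

```text
time: 17.97
tool_pos: [0.6772, 0.0825, 0.1912]
ee_rot: [2.721, -0.0, 1.404]
wrist_force: [-0.8, 0.2, -1.9]
width: 0.0177
finger_force: 29.9
```

>>> servo_tool:
  plan:
    - [0,-0.014,-0.018,-0.011,0,0,0]
    - [0,-0.029,-0.036,-0.022,0,0,0]
    - [0,-0.043,-0.054,-0.033,0,0,0]
    - [0,-0.058,-0.071,-0.045,0,0,0]
    - [0,-0.074,-0.088,-0.056,0,0,0]
    - [0,-0.09,-0.105,-0.067,0,0,0]
    - [0,-0.105,-0.122,-0.078,0,0,0]
    - [0,-0.122,-0.138,-0.089,0,0,0]
    - [0,-0.138,-0.154,-0.1,0,0,0]
    - [0,-0.155,-0.17,-0.111,0,0,0]
    - [0,-0.172,-0.186,-0.122,0,0,0]
    - [0,-0.19,-0.201,-0.133,0,0,0]

```text
time: 18.97
tool_pos: [0.6522, 0.0869, 0.2013]
ee_rot: [2.512, -0.0, 1.404]
wrist_force: [-0.1, -0.1, -1.0]
width: 0.0174
finger_force: 29.9
```

>>> servo_tool:
  plan:
    - [0,-0.024,-0.03,-0.019,0,0,0]
    - [0,-0.049,-0.06,-0.037,0,0,0]
    - [0,-0.074,-0.088,-0.056,0,0,0]
    - [0,-0.1,-0.116,-0.074,0,0,0]
    - [0,-0.127,-0.144,-0.093,0,0,0]
    - [0,-0.155,-0.17,-0.111,0,0,0]
    - [0,-0.183,-0.196,-0.13,0,0,0]
    - [0,-0.213,-0.22,-0.148,0,0,0]
    - [0,-0.243,-0.245,-0.167,0,0,0]
    - [0,-0.274,-0.268,-0.185,0,0,0]
    - [0,-0.305,-0.29,-0.204,0,0,0]
    - [0,-0.305,-0.29,-0.204,0,0,0]

```text
time: 19.97
tool_pos: [0.6093, 0.094, 0.2042]
ee_rot: [2.195, 0.001, 1.405]
wrist_force: [0.1, 1.0, -3.2]
width: 0.0177
finger_force: 29.9
```

Run:
```python
from h import *
np.set_printoptions(precision=3,suppress=True)
o=robot.get_obs(); print(o['tool_pos'],o['ee_rot'],o['joint_positions'],o['wrist_force'])
snap('wrist','w8'); snap('scene','s8'); snap('top','t8')
for t in('bowl','blank_left'):
 for c in('wrist','top','scene'):
  for d in robot.find_in(t,c)[:5]: print(t,c,np.round(d['extent'],1),round(d['conf'],2))
```

```text
[0.609 0.094 0.204] [2.195 0.001 1.405] [ 0.267 -0.334  2.015 -0.599  0.65   0.761] [ 0.141  0.996 -3.206]
bowl wrist [121.5 188.2  87.8 136.1] 0.6
bowl top [202.8 137.4  29.4  32.4] 0.82
bowl top [122.1 215.3  20.5  32.2] 0.79
bowl scene [350.1 203.7  64.1  48.5] 0.87
bowl scene [304.4 133.2  46.6  35.9] 0.8
blank_left wrist [132.9 187.6  22.3  24. ] 0.72
blank_left top [202.1 128.8  10.9   9.1] 0.51
blank_left scene [346.5 214.   11.3  10.8] 0.49
```

>>> servo_tool:
  plan:
    - [0,0.1,-0.07,0,0,0,0]
    - [0,0.22,-0.15,0,0,0,0]
    - [0,0.35,-0.25,0,0,0,0]
    - [0,0.48,-0.34,0,0,0,0]
    - [0,0.58,-0.41,0,0,0,0]
    - [0,0.65,-0.46,0,0,0,0]
    - [0,0.65,-0.46,0,0,0,0]

```text
time: 21.0
tool_pos: [0.6128, 0.0939, 0.29]
ee_rot: [2.188, -0.002, 1.404]
wrist_force: [-0.4, 0.3, -1.6]
width: 0.0175
finger_force: 29.9
```

Run:
```python
from h import *
np.set_printoptions(precision=3,suppress=True)
o=robot.get_obs(); print(o['tool_pos'],o['ee_rot'],o['wrist_force'])
w=snap('wrist','w9'); s=snap('scene','s9'); t=snap('top','t9')
for c in('wrist','top','scene'):
  for d in robot.find_in('blank_left',c)[:5]: print(c,np.round(d['extent'],1),round(d['conf'],2))
px=np.round(wproj([[.6,.095,.03]],o)[0]).astype(int); print(px)
a=cv2.resize(w[:,:,::-1],(440,330)); b=cv2.resize(s[150:260,290:410,::-1],(360,330)); 
cv2.imwrite('pics/fin.png',np.hstack([a,b]))
```

```text
[0.613 0.094 0.29 ] [ 2.188 -0.002  1.404] [-0.439  0.333 -1.559]
wrist [101.2 178.5  19.7  23.4] 0.73
scene [348.6 212.4  12.4   9.9] 0.5
[ 91 174]
```

View pics/fin.png

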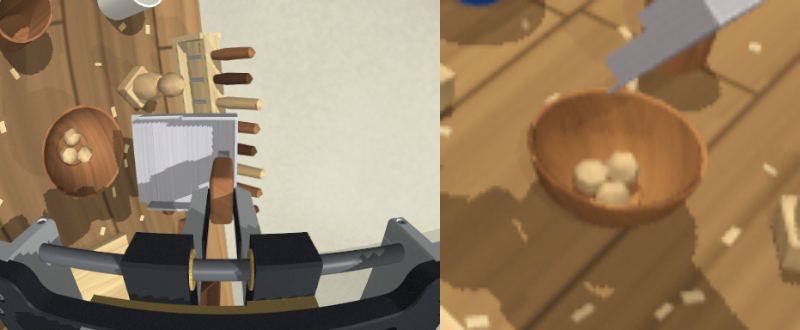

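The picture shows all three blanks in the wooden bowl and the scoop empty. Level the scoop, then carry it back to the board.

>>> servo_tool:
  plan:
    - [0,0,0,0.05,0,0,0]
    - [0,0,0,0.1,0,0,0]
    - [0,0,0,0.15,0,0,0]
    - [0,0,0,0.2,0,0,0]
    - [0,0,0,0.25,0,0,0]
    - [0,0,0,0.31,0,0,0]
    - [0,0,0,0.37,0,0,0]
    - [0,0,0,0.43,0,0,0]
    - [0,0,0,0.49,0,0,0]
    - [0,0,0,0.55,0,0,0]
    - [0,0,0,0.6,0,0,0]
    - [0,0,0,0.604,0,0,0]

```text
time: 22.3
tool_pos: [0.6146, 0.0923, 0.2823]
ee_rot: [-3.137, 0.002, 1.402]
wrist_force: [1.4, 0.2, -2.8]
width: 0.0176
finger_force: 30.0
```

>>> servo_tool:
  plan:
    - [-0.15,0,0,0,0,0,0]
    - [-0.4,0,0,0,0,0,0]
    - [-0.65,0,0,0,0,0,0]
    - [-0.85,0,0,0,0,0,0]
    - [-1,0,0,0,0,0,0]

```text
time: 22.72
tool_pos: [0.5938, -0.0073, 0.2874]
ee_rot: [3.138, 0.002, 1.403]
wrist_force: [0.4, 0.1, -1.9]
width: 0.0175
finger_force: 30.0
```

>>> servo_tool:
  plan:
    - [-0.2,0,0.1,0,0,0,0]
    - [-0.45,0,0.25,0,0,0,0]
    - [-0.7,0,0.4,0,0,0,0]
    - [-0.9,0,0.5,0,0,0,0]
    - [-1,0,0.5,0,0,0,0]

```text
time: 23.13
tool_pos: [0.5756, -0.106, 0.2342]
ee_rot: [-3.139, 0.002, 1.401]
wrist_force: [0.4, 0.6, -2.2]
width: 0.0175
finger_force: 30.0
```

Run:
```python
from h import *
np.set_printoptions(precision=3,suppress=True)
o=robot.get_obs(); p0=np.array(o['tool_pos']);R0=R.from_euler('xyz',o['ee_rot']).as_matrix()
print(p0,o['ee_rot'],o['wrist_force'])
Rg=pose([0,0,0],0)[1]
print(rel(p0,R0,np.array([.59,-.192,.11]),Rg),rel(p0,R0,np.array([.59,-.192,.099]),Rg))
```

```text
[ 0.576 -0.106  0.234] [-3.139  0.002  1.401] [ 0.444  0.586 -2.249]
[-0.822  0.29   1.243 -0.001  0.001 -0.002] [-0.821  0.29   1.353 -0.001  0.001 -0.002]
```

>>> servo_tool:
  plan:
    - [-0.2,0.07,0.2,0,0,0,0]
    - [-0.4,0.14,0.45,0,0,0,0]
    - [-0.6,0.22,0.65,0,0,0,0]
    - [-0.75,0.27,0.8,0,0,0,0]
    - [-0.82,0.29,0.95,0,0,0,0]
    - [-0.82,0.29,1,0,0,0,0]
    - [-0.82,0.29,1,0,0,0,0]

```text
time: 23.72
tool_pos: [0.5924, -0.1887, 0.1355]
ee_rot: [-3.14, -0.001, 1.404]
wrist_force: [0.1, 0.2, -1.8]
width: 0.0177
finger_force: 30.0
```

>>> servo_tool:
  plan:
    - [0,0,0.06,0,0,0,0]
    - [0,0,0.12,0,0,0,0]
    - [0,0,0.18,0,0,0,0]
    - [0,0,0.24,0,0,0,0]
    - [0,0,0.29,0,0,0,0]
    - [0,0,0.32,0,0,0,0]
    - [0,0,0.335,0,0,0,0]
    - [0,0,0.335,0,0,0,0]
    - [0,0,0.335,0,0,0,0]

```text
time: 24.47
tool_pos: [0.5937, -0.1893, 0.1029]
ee_rot: [3.141, -0.0, 1.404]
wrist_force: [0.4, 0.6, -1.8]
width: 0.0175
finger_force: 30.0
```

Not touching yet. Lower in small steps until there is contact.

>>> servo_tool:
  plan:
    - [0,0,0.01,0,0,0,0]
    - [0,0,0.02,0,0,0,0]
    - [0,0,0.03,0,0,0,0]
    - [0,0,0.03,0,0,0,0]
    - [0,0,0.03,0,0,0,0]

```text
time: 24.88
tool_pos: [0.5945, -0.1895, 0.1011]
ee_rot: [3.139, 0.0, 1.404]
wrist_force: [1.7, -0.9, 2.8]
width: 0.0172
finger_force: 29.9
```

>>> servo_tool:
  plan:
    - [0,0,0.005,0,0,0,0]
    - [0,0,0.01,0,0,0,0]
    - [0,0,0.01,0,0,0,0]

```text
time: 25.13
tool_pos: [0.594, -0.1894, 0.0994]
ee_rot: [3.14, 0.0, 1.404]
wrist_force: [1.3, -0.7, 2.2]
width: 0.0172
finger_force: 30.0
```

Contact. Release and rise.

>>> servo_tool:
  plan:
    - [0,0,0,0,0,0,30]
    - [0,0,0,0,0,0,50]
    - [0,0,0,0,0,0,70]
    - [0,0,0,0,0,0,80]
    - [0,0,0,0,0,0,80]
    - [0,0,0,0,0,0,80]
    - [0,0,0,0,0,0,80]
    - [0,0,0,0,0,0,80]

```text
time: 25.8
tool_pos: [0.5935, -0.1892, 0.0988]
ee_rot: [-3.142, -0.0, 1.404]
wrist_force: [0.2, -0.3, -0.1]
width: 0.0675
finger_force: 0.0
```

>>> servo_tool:
  plan:
    - [0,0,-0.1,0,0,0,80]
    - [0,0,-0.25,0,0,0,80]
    - [0,0,-0.45,0,0,0,80]
    - [0,0,-0.65,0,0,0,80]
    - [0,0,-0.85,0,0,0,80]
    - [0,0,-1,0,0,0,80]
    - [0,0,-1,0,0,0,80]
    - [0,0,-1,0,0,0,80]

```text
time: 26.47
tool_pos: [0.5942, -0.1895, 0.2005]
ee_rot: [3.138, 0.001, 1.404]
wrist_force: [0.1, 0.1, 0.2]
width: 0.0798
finger_force: 0.0
```

Run:
```python
from h import *
np.set_printoptions(precision=3,suppress=True)
o=robot.get_obs(); print(o['time'],o['tool_pos'],o['width'],o['wrist_force'])
snap('wrist','w10');snap('scene','s10')
for t in('scoop_grip','bowl','blank_left'):
 for c in('wrist','scene'):
  for d in robot.find_in(t,c)[:4]: print(t,c,np.round(d['extent'],1),round(d['conf'],2))
g=np.array([.592,-.189,.098]); Rs=R.from_euler('z',-9.5,degrees=True).as_matrix()
P=[g+Rs@np.array([x,y,z]) for x in(-.107,.014) for y in(-.055,.055) for z in(-.08,-.046)]+[g+Rs@np.array([x,y,.03]) for x in(-.009,.009) for y in(-.02,.02)]
for q in(wproj(P,o),proj('scene',P)): print('pred',np.r_[(q.min(0)+q.max(0))/2,np.ptp(q,axis=0)])
```

```text
26.4667 [ 0.594 -0.189  0.201] 0.07979775689826649 [0.054 0.113 0.237]
scoop_grip wrist [222.4 168.2  98.5  91.6] 0.62
scoop_grip wrist [ 78.6 261.1  22.3  16.9] 0.57
scoop_grip scene [ 89.4 246.2  79.2  55.5] 0.84
scoop_grip scene [253.9 271.6  72.5  65.4] 0.75
bowl scene [308.4 134.1  40.1  33.5] 0.94
bowl scene [351.4 202.6  61.2  47.8] 0.74
blank_left scene [348.7 213.1  11.2  10.9] 0.56
pred [216.388 167.282 100.645  90.225]
pred [251.502 265.157  79.148  74.919]
```

The scoop stands upright where predicted, and the bowl is unmoved with the blanks in it. Hand in.

```bash
python3 -c "
from bench import robot
print(robot.close_job())"
```

```text
the job is handed in; nothing more can be done
None
```

I gathered all three blanks against the fence, tipped them into the wooden bowl, stood the scoop upright back on the board, and handed the job in at about 27 s; no verdict was returned.

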